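Pack the switch's spares kit into the caddy

ROBOT

A 6-joint arm with a two-finger parallel gripper is mounted at the origin on the work surface. World frame = base frame: x ahead of the robot, y to its left, z up, the work surface at z = 0. Lengths are in mm, angles in rad, forces in N, time in s.
With the tool pointing down it reaches from about 275 to 1000 mm from the base axis. Payload 8.4 kg.
Tool frame: the origin (TCP) lies between the finger pads; the fingertips stand 14 mm ahead of it and the grasp point (between the pads) lies 5 mm behind it; z points along the fingers, y is the line along which they close (so a half turn about z gives the same grasp; the last joint's range is limited). The gripper opens to 85 mm and grips with 20 to 120 N. Pads are 22 mm wide; open, the fingers measure 114 mm over their backs; the gripper's body (76 mm by 85 mm) begins 54 mm behind the grasp point. The pads swing forward as they close: fully open they stand 13 mm farther back than shut.
Start: joints at [1.236, 0.353, 1.633, -0, 1.155, -0.002], TCP at [204.18, 590.71, 224.881] pointing down, gripper open.
Joint ranges: [-2.63, 2.63], [-0.92, 2.1], [0.06, 2.66], [-1.3, 4.44], [0, 2.69], [-3.02, 3.02]. Speed limits (rad/s): [2.22, 2.22, 2.79, 3.14, 3.14, 3.14].

INTERFACE

Orientations are given as a rotation vector (axis times angle).
In Python, from rig import r, capture, calibration, finish_job, find_in, pinpoint gives the robot as it stands.
- The arm moves only by the shell command python3 -m creep 'ROWS' [OPENING] [FORCE]. ROWS is a JSON list of rows, 1 to 12 of them, each of 6 numbers: dx, dy, dz in mm, then a rotation vector rx, ry, rz in rad; each row shifts and turns the commanded pose from where the row before left it, along the tool's axes as they then stand; what a row does not reach is not made up. A row lasts 1/12 s, in which the tool goes at most 41.7 mm and 0.125 rad, less where a joint would pass 70% of its speed; a pose out of reach is approached as far as the arm can. OPENING is the finger opening in mm, set as the command begins (- or left out keeps the last). The fingers move at their own pace and stop on an object; FORCE is the grip in N (left out, the last holds). Time passes only in rows, so rows that do not move let the fingers close. It prints the time, the measured TCP pose, the force, the opening and the grip force at its end. Input that does not fit is refused with a message, and nothing moves.
- r.state(): the state, without advancing time (a new reading comes with each control period).
- capture(name): name is "scene" or "top" or "wrist"; returns (picture, depth): 400x640x3 uint8, red, green, blue; 400x640 float32, mm along the optical axis (not along the pixel's ray), 0 where there is no reading.
- calibration(name): a dict with "fx", "fy", "cx", "cy" (pixels), "D" ([k1, k2, p1, p2, k3] as OpenCV has them; the pictures are not rectified), "extrinsics" (4x4, takes a point from camera to world coordinates); the wrist camera has in their place "tool_from_camera" (4x4, takes a point from camera to tool coordinates, whose origin is the TCP and whose axes are the flange's). Camera axes: x right, y up, looking along -z (the intrinsics and any distortion apply to the point x, -y, -z); pixel columns grow to the right and rows downward; lengths in mm; the calibration is good to about 2 mm. A picture is of the moment at which its call begins: read the wrist's pose just before it. calibration takes no time and is no camera call.
- finish_job(): hands the job in; it is judged then, once.
Trained networks look in the newest picture that a camera, given by its name, has taken for a name from the list of things; names that differ only in an ending like _2 or _b are one class to them, and where a whole thing is asked for, a point or a joint stands for the part that bears it (a point fixed in the world has none). Each returns a list of dicts, best first, with "score" (0 to 1); they miss things now and then, are a little off and sometimes report something else, mostly with a low value. They report only what shows in the picture. A call takes as long as a camera call. They do not tell look-alikes from the thing itself.
- find_in(camera, name): "rect" ([left, top, width, height] in pixels, round what is visible of it).
- pinpoint(camera, name): "pixel" ([column, row] in pixels: a listed point, or the origin of a listed thing).
The state is a dict: "time": time; "joint_pos": joint angles; "joint_vel": joint speeds; "tau": joint torques, N m; "tcp_pos": TCP position; "orientation": TCP orientation; "wrist_force": force on the tool from outside, world axes, zero at the start; "wrist_torque": the same for the moment, N m; "finger_gap": finger opening in mm; "gripper_force": force on a finger pad.
Only numpy, scipy, OpenCV 4.12 (cv2) and the standard library are available. Lean on these libraries where they do the work, as an engineer would, in place of code of your own. Each camera call takes 0.05 s, during which the arm holds its last target. There are 200 camera calls.

TASK

Pack the network switch's spares kit into the black caddy: the screw jar into the round pocket, the smaller fan into the square pocket, the plug-in adapter into the wide oblong pocket and the shorter pull handle into the long narrow pocket, each upright as it stands now and resting flat on its pocket's floor. Set each one down rather than dropping it. Leave the larger fan and the longer handle where they are.

Things in the scene. Friction and masses are not known exactly. Their poses are not given: they have to be found in the camera images.
- jar: Small upright jar for screws: white round body 38 mm across, 36 mm tall, with a steel lid 40 mm across, 48 mm tall overall, about 0.1 kg. Origin: centre of its underside; z up.
- fan_small: The smaller of two black square cooling fans lying face up, grey blades on top: 40 x 40 x 28 mm tall, about 0.05 kg. Origin: centre of its underside; x and y along its sides, z up.
- adapter: Black plug-in power adapter lying with its two flat brass pins upwards: body 66 (x) x 42 (y) x 28 mm tall, pins to 45 mm above the table, 12 mm to +x of the centre; about 0.11 kg. Origin: centre of its underside; x along its length, z up.
- handle_short: The shorter of two aluminium chassis pull handles, a bar bent to a square-cornered arch standing on two round feet: 82 mm long (x) over its feet, feet 18 mm across, 40 mm tall; bar 10 mm thick, its level top stretch runs along x centred 35 mm above the underside; about 0.06 kg. Origin: midway between the feet, at the underside; z up.
- fan_large: The larger black square fan, not part of the kit: 60 x 60 x 25 mm tall. Origin: centre of its underside; z up.
- handle_long: The longer aluminium pull handle, not part of the kit: 122 mm long (x), otherwise like the short one, 40 mm tall. Origin: midway between the feet, at the underside; z up.
- pocket_round: Insert with the round pocket, 60 mm across, 9 mm deep. Insert 128 (x) x 80 (y) x 13 mm, grey over a black pocket floor; four alike outside stand two by two, in any order, in the low black caddy (270 x 174 x 18 mm, immovable). Origin: centre of its underside, 4 mm over the table; pocket centred on it, floor 4 mm and rim 13 mm above it; z up.
- pocket_square: Insert with the square pocket, 58 x 58 mm, 9 mm deep. Insert 128 (x) x 80 (y) x 13 mm, grey over a black pocket floor; four alike outside stand two by two, in any order, in the low black caddy (270 x 174 x 18 mm, immovable). Origin: centre of its underside, 4 mm over the table; pocket centred on it, floor 4 mm and rim 13 mm above it; z up.
- pocket_wide: Insert with the wide oblong pocket, 90 (x) x 62 (y) mm, 9 mm deep. Insert 128 (x) x 80 (y) x 13 mm, grey over a black pocket floor; four alike outside stand two by two, in any order, in the low black caddy (270 x 174 x 18 mm, immovable). Origin: centre of its underside, 4 mm over the table; pocket centred on it, floor 4 mm and rim 13 mm above it; z up.
- pocket_slot: Insert with the long narrow pocket, 108 (x) x 38 (y) mm, 9 mm deep. Insert 128 (x) x 80 (y) x 13 mm, grey over a black pocket floor; four alike outside stand two by two, in any order, in the low black caddy (270 x 174 x 18 mm, immovable). Origin: centre of its underside, 4 mm over the table; pocket centred on it, floor 4 mm and rim 13 mm above it; z up.
Things that resemble listed ones, but are neither listed nor needed, are in the scene too. What is shaped like the handle_long but purple is not meant. What is shaped like the handle_short but purple is not meant.

How it is judged:
By the outcome, as a careful person would: the job done as asked, in the order asked, and still so for the second after the job is handed in, with the robot touching nothing.
It also fails if it takes over 99 s, if anything falls off the work surface, if the arm or the gripper's body presses on something with over 40 N, if the wrist force passes 120 N, or if a joint passes its speed limit or range.

## Working session

There is one attempt and no reset: what is moved stays moved. The work goes in short steps, Python scripts to look and compute and a shell command to move; the robot and the scene stay as the last step left them, time stands still between calls to the robot, and variables do not carry over. Pictures are saved under pics/ and viewed, at most 14 in all, crops included, and the job is handed in when it is done.

```bash
ls; mkdir -p pics
cat > h.py <<'E'
import numpy as np, cv2
from rig import r, capture, calibration, finish_job, find_in, pinpoint
from scipy.spatial.transform import Rotation as R
def ext(name,st=None):
    c=calibration(name)
    if name!='wrist': return c,np.array(c['extrinsics'])
    T=np.eye(4);T[:3,:3]=R.from_rotvec(st['orientation']).as_matrix();T[:3,3]=st['tcp_pos']
    return c,T@np.array(c['tool_from_camera'])
def ray(name,px,st=None):
    c,T=ext(name,st);K=np.array([[c['fx'],0,c['cx']],[0,c['fy'],c['cy']],[0,0,1.]])
    u=cv2.undistortPoints(np.array(px,float).reshape(-1,1,2),K,np.array(c['D']))[:,0]
    d=np.c_[u[:,0],-u[:,1],-np.ones(len(u))]
    return T[:3,3],d@T[:3,:3].T
def atz(name,px,z,st=None):
    o,d=ray(name,px,st); s=(z-o[2])/d[:,2]; return o+d*s[:,None]
def cloud(name,D,st=None):
    h,w=D.shape;g=np.stack(np.meshgrid(np.arange(w),np.arange(h)),-1).reshape(-1,2)
    o,d=ray(name,g,st); return (o+d*D.reshape(-1,1)).reshape(h,w,3)
def save(n,im): cv2.imwrite('pics/'+n+'.png',im[...,::-1])
E
python3 - <<'E'
from h import *
st=r.state();print(st['time'],st['tcp_pos'],st['orientation'],st['finger_gap'])
print(R.from_rotvec(st['orientation']).as_matrix().round(3))
names=['jar','fan_small','adapter','handle_short','fan_large','handle_long','pocket_round','pocket_square','pocket_wide','pocket_slot']
for cam in ['top','scene']:
    im,D=capture(cam);save(cam+'0',im);np.save(cam+'.npy',D)
    T=ext(cam)[1];print(cam,T[:3,3])
    for n in names:
        for q in pinpoint(cam,n)[:4]:
            z=4 if 'pocket' in n else 0
            print(n,np.round(q['pixel']),round(q['score'],2),atz(cam,[q['pixel']],z)[0].round())
E
```

```text
pics
0.0 [204.0200785  590.26234271 224.16267901] [-5.20341971e-01 -3.09793805e+00  2.14877503e-03] 85.6168675316599
[[-0.945  0.327 -0.   ]
 [ 0.327  0.945 -0.001]
 [ 0.    -0.001 -1.   ]]
top [ 348.25712327  -29.80288426 1166.18838569]
jar [344. 225.] 0.53 [456. -98.   0.]
jar [412. 228.] 0.33 [ 450. -255.    0.]
fan_small [473. 226.] 0.94 [ 458. -395.    0.]
adapter [409. 169.] 0.6 [ 590. -248.    0.]
handle_short [468. 133.] 0.57 [ 681. -390.    0.]
handle_long [443. 293.] 0.65 [ 305. -323.    0.]
handle_long [412. 227.] 0.52 [ 453. -254.    0.]
pocket_round [203. 172.] 0.92 [573. 231.   4.]
pocket_square [208. 209.] 0.86 [487. 216.   4.]
pocket_wide [266. 199.] 0.64 [512.  85.   4.]
pocket_wide [413. 229.] 0.33 [ 448. -256.    4.]
pocket_slot [261. 166.] 0.9 [591.  97.   4.]
pocket_slot [341. 169.] 0.18 [587. -89.   4.]
scene [1181.62345124   68.08075948  858.83361221]
jar [296. 200.] 0.8 [ 453. -108.    0.]
fan_small [212. 191.] 0.47 [ 450. -380.    0.]
adapter [241. 225.] 0.79 [ 571. -251.    0.]
adapter [363. 245.] 0.74 [596. 106.   0.]
handle_short [196. 223.] 0.74 [ 581. -385.    0.]
handle_short [183. 250.] 0.55 [ 675. -388.    0.]
fan_large [290. 237.] 0.84 [596. -99.  -0.]
handle_long [248. 195.] 0.54 [ 453. -261.    0.]
handle_long [239. 161.] 0.48 [ 308. -330.    0.]
handle_long [208. 186.] 0.33 [ 434. -398.    0.]
pocket_round [407. 242.] 0.84 [573. 227.   4.]
pocket_round [296. 199.] 0.62 [ 456. -107.    4.]
pocket_square [400. 222.] 0.82 [503. 208.   4.]
pocket_wide [356. 220.] 0.57 [512.  82.   4.]
pocket_slot [359. 243.] 0.73 [594.  94.   4.]
```

Run:
```python
import cv2
a=cv2.imread('pics/top0.png');cv2.imwrite('pics/topc.png',cv2.resize(a[90:340,150:520],(800,540),interpolation=cv2.INTER_CUBIC))
```

```text
(no output)
```

View pics/topc.png

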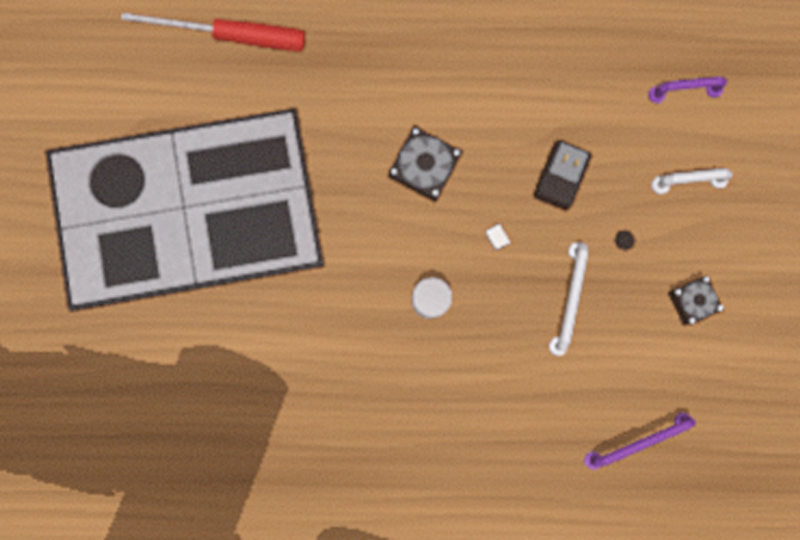

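The crop shows the caddy on the left: round pocket top left (117,180), slot top right (238,160), square bottom left (130,256), wide bottom right (252,235). The jar is at (432,297).

- **Fans:** the small one at (697,300) and the large one at (426,162). The smaller is the one meant.
- **Handles:** aluminium short at (690,180) and aluminium long at (570,300). The purple ones at (688,88) and (640,440) are decoys. The meant one is the short aluminium handle, at full-picture pixel (469,173).

Next I'll measure outlines from the top depth.

Run:
```python
from h import *
D=np.load('top.npy');P=cloud('top',D);im=cv2.imread('pics/top0.png')
print('table z', np.median(P[230:260,300:330,2]),(D==0).mean())
def obj(n,c,w,zt):
    x,y=c;Q=P[y-w:y+w,x-w:x+w].reshape(-1,3);Q=Q[(Q[:,2]>zt)&(Q[:,2]<70)]
    (cx,cy),(a,b),an=cv2.minAreaRect(Q[:,:2].astype(np.float32))
    print(n,len(Q),'c',round(cx),round(cy),'size',round(a),round(b),'ang',round(an,1),'zmed',np.median(Q[:,2]).round(1),'mean',Q[:,:2].mean(0).round(1))
obj('jar',(350,227),16,20);obj('fan',(472,229),16,12);obj('adapter',(410,170),22,12);obj('hs',(469,173),24,15);obj('hl',(414,229),32,15);obj('fl',(347,165),24,12)
# pockets: dark blobs
g=cv2.cvtColor(im,cv2.COLOR_BGR2GRAY)
for n,c in dict(round=(204,174),slot=(260,164),square=(210,209),wide=(266,199)).items():
    m=(g<90).astype(np.uint8);k,l=cv2.connectedComponents(m,connectivity=4)
    v,u=np.nonzero(l==l[c[1],c[0]]); W=atz('top',np.c_[u,v],12)
    (cx,cy),(a,b),an=cv2.minAreaRect(W[:,:2].astype(np.float32));print(n,len(u),round(cx,1),round(cy,1),round(a),round(b),round(an,1),W[:,:2].mean(0).round(1))
s=cv2.resize(im[120:250,380:510],(600,600),interpolation=cv2.INTER_CUBIC);cv2.imwrite('pics/crop1.png',s)
print(calibration('wrist')['tool_from_camera'],calibration('wrist')['fx'])
```

```text
table z -0.7531043758547185 0.0038984375
jar 257 c 446 -107 size 39 38 ang 0.3 zmed 46.6 mean [ 445.2 -106.9]
fan 342 c 449 -387 size 40 43 ang 25.0 zmed 27.6 mean [ 448.5 -384.8]
adapter 536 c 581 -248 size 42 67 ang 67.6 zmed 27.0 mean [ 580.  -246.6]
hs 146 c 579 -388 size 11 74 ang 6.2 zmed 37.3 mean [ 578.2 -384.8]
hl 229 c 450 -255 size 11 112 ang 77.8 zmed 37.6 mean [ 448.4 -254.2]
fl 684 c 591 -101 size 60 61 ang 63.3 zmed 24.7 mean [ 590.3 -100.2]
round 468 568.3 227.1 54 55 1.1 [568.5 227.7]
slot 661 593.9 99.7 35 105 10.7 [593.7  99.7]
square 579 487.9 211.8 55 55 11.1 [488.  211.7]
wide 958 513.0 83.9 59 86 11.4 [513.1  84. ]
[[-2.15110825e-04  9.52255817e-01  3.05301182e-01  7.79074730e+01]
 [ 9.99999387e-01  5.36550000e-04 -9.68951916e-04  1.22847307e-01]
 [-1.08649945e-03  3.05300787e-01 -9.52255349e-01 -1.48296093e+02]
 [ 0.00000000e+00  0.00000000e+00  0.00000000e+00  1.00000000e+00]] 324.6736564278166
```

View pics/crop1.png

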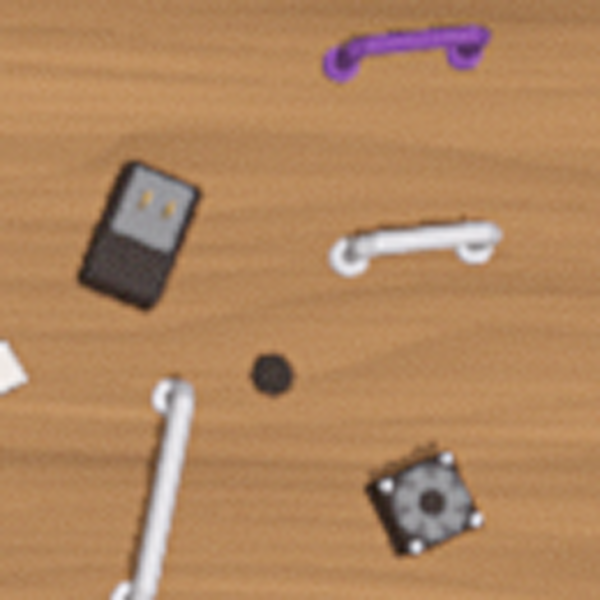

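The enlarged crop confirms the picks: the short aluminium handle at crop (415,245), the small fan at (430,500) and the adapter with its pins towards +x at (140,235). The purple handle at the top is excluded. First I'll turn the tool so it closes along the caddy's short axis (about 11°).

```bash
cat > d.py <<'E'
# usage: d.py x y z [yangle]: remaining way in tool axes after turning to yangle
import sys; from h import *
st=r.state();M=R.from_rotvec(st['orientation']).as_matrix()
a=[float(v) for v in sys.argv[1:]];ya=np.degrees(np.arctan2(M[1,1],M[0,1]))
t=np.radians(a[3] if len(a)>3 else ya); X=np.array([-np.sin(t),np.cos(t),0]);Y=np.array([np.cos(t),np.sin(t),0])
v=np.array(a[:3])-st['tcp_pos'];print('tool d',(v@X).round(1),(v@Y).round(1),(-v[2]).round(1),'rz',round(np.radians(ya)-t,3),'yang',ya.round(1),'tilt',M[:,2].round(3),'len',np.linalg.norm(v).round(),'t',st['time'])
E
python3 -m creep '[[0, 0, 0, 0, 0, 0.12], [0, 0, 0, 0, 0, 0.12], [0, 0, 0, 0, 0, 0.12], [0, 0, 0, 0, 0, 0.12], [0, 0, 0, 0, 0, 0.12], [0, 0, 0, 0, 0, 0.12], [0, 0, 0, 0, 0, 0.12], [0, 0, 0, 0, 0, 0.12], [0, 0, 0, 0, 0, 0.085]]' 70; python3 d.py 446 -107 120 11
```

```text
time: 1.85
tcp_pos: [204.1, 590.7, 224.9]
orientation: [-2.005, -2.419, 0.0]
wrist_force: [0.2, 0.7, -0.7]
finger_gap: 69.9
gripper_force: 0.0
tool d -731.0 104.3 104.9 rz -0.005 yang 10.7 tilt [-0. -0. -1.] len 746.0 t 1.85
```

```bash
python3 -m creep '[[-36, 5, 5, 0, 0, 0], [-36, 5, 5, 0, 0, 0], [-36, 5, 5, 0, 0, 0], [-36, 5, 5, 0, 0, 0], [-36, 5, 5, 0, 0, 0], [-36, 5, 5, 0, 0, 0], [-36, 5, 5, 0, 0, 0], [-36, 5, 5, 0, 0, 0], [-36, 5, 5, 0, 0, 0], [-36, 5, 5, 0, 0, 0], [-36, 5, 5, 0, 0, 0], [-36, 5, 5, 0, 0, 0]]' ; python3 d.py 446 -107 120 11
```

```text
time: 2.85
tcp_pos: [346.2, 176.7, 165.0]
orientation: [1.996, 2.425, 0.001]
wrist_force: [0.8, 0.2, -1.0]
finger_gap: 69.8
gripper_force: 0.0
tool d -297.5 43.8 45.0 rz 0.001 yang 11.1 tilt [ 0.001  0.    -1.   ] len 304.0 t 2.85
```

```bash
python3 -m creep '[[-33, 5, 5, 0, 0, 0], [-33, 5, 5, 0, 0, 0], [-33, 5, 5, 0, 0, 0], [-33, 5, 5, 0, 0, 0], [-33, 5, 5, 0, 0, 0], [-33, 5, 5, 0, 0, 0], [-33, 5, 5, 0, 0, 0], [-33, 5, 5, 0, 0, 0], [-33, 4, 5, 0, 0, 0], [0, 0, 0, 0, 0, 0], [0, 0, 0, 0, 0, 0]]' ; python3 d.py 446 -107 35 11
python3 - <<'E'
from h import *
st=r.state();im,D=capture('wrist');save('w1',im)
P=cloud('wrist',D,st);Q=P.reshape(-1,3);Q=Q[(D.ravel()>0)]
T=Q[abs(Q[:,2])<6];print('table z',np.median(T[:,2]))
J=Q[(Q[:,2]>42)&(Q[:,2]<54)&(np.hypot(Q[:,0]-446,Q[:,1]+107)<35)]
if len(J)>20: print(len(J),cv2.minEnclosingCircle(J[:,:2].astype(np.float32)),J.mean(0))
E
```

```text
time: 3.77
tcp_pos: [446.3, -106.2, 119.6]
orientation: [-2.001, -2.422, 0.0]
wrist_force: [-0.4, 0.6, -0.4]
finger_gap: 70.3
gripper_force: 0.0
tool d -0.8 -0.4 84.6 rz -0.002 yang 10.9 tilt [-0.  0. -1.] len 85.0 t 3.7667
table z -0.7778992243730727
2264 ((447.9127502441406, -107.76695251464844), 20.00469398498535) [ 447.80277921 -106.87989875   47.18539598]
```

View pics/w1.png

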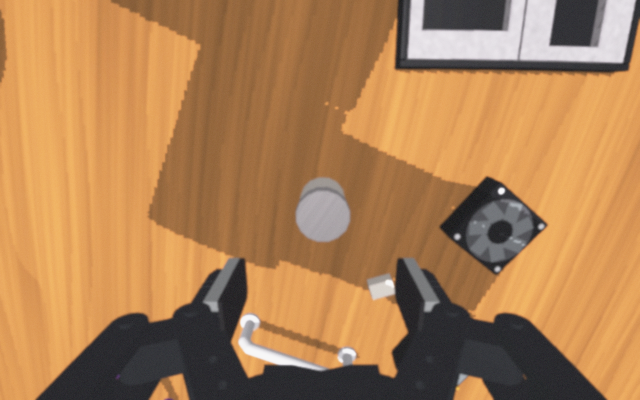

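The wrist view shows the jar lid at (323,215), radius 20.0 mm, centred between the fingers. Descending to it.

```bash
python3 -m creep '[[0, 1, 20, 0, 0, 0], [0, 0, 20, 0, 0, 0], [0, 0, 20, 0, 0, 0], [0, 0, 15, 0, 0, 0], [0, 0, 9, 0, 0, 0], [0, 0, 0, 0, 0, 0], [0, 0, 0, 0, 0, 0]]';python3 -m creep '[[0, 0, 0, 0, 0, 0], [0, 0, 0, 0, 0, 0], [0, 0, 0, 0, 0, 0], [0, 0, 0, 0, 0, 0], [0, 0, 0, 0, 0, 0], [0, 0, 0, 0, 0, 0]]' 30 30; python3 -m creep '[[0, 0, -20, 0, 0, 0], [0, 0, -30, 0, 0, 0], [0, 0, -30, 0, 0, 0], [0, 0, 0, 0, 0, 0]]'; python3 d.py 568.3 227.3 115 11
```

```text
time: 4.4
tcp_pos: [446.9, -103.9, 36.1]
orientation: [-1.995, -2.426, 0.0]
wrist_force: [0.3, 0.4, -1.0]
finger_gap: 70.3
gripper_force: 0.0
time: 4.9
tcp_pos: [447.8, -104.8, 37.0]
orientation: [1.996, 2.424, 0.001]
wrist_force: [-1.2, -0.1, 7.9]
finger_gap: 37.6
gripper_force: 29.2
time: 5.23
tcp_pos: [450.2, -105.4, 120.9]
orientation: [1.993, 2.419, 0.006]
wrist_force: [1.5, 0.8, -0.7]
finger_gap: 37.5
gripper_force: 30.3
tool d 304.1 179.4 5.9 rz 0.001 yang 11.0 tilt [ 0.008 -0.002 -1.   ] len 353.0 t 5.2333
```

```bash
python3 -m creep '[[30, 18, 0, 0, 0, 0], [30, 18, 0, 0, 0, 0], [30, 18, 0, 0, 0, 0], [30, 18, 0, 0, 0, 0], [30, 18, 0, 0, 0, 0], [30, 18, 0, 0, 0, 0], [30, 18, 0, 0, 0, 0], [30, 18, 0, 0, 0, 0], [30, 18, 0, 0, 0, 0], [30, 18, 0, 0, 0, 0], [0, 0, 0, 0, 0, 0], [0, 0, 0, 0, 0, 0]]'; python3 d.py 568.3 227.3 46 11
python3 - <<'E'
from h import *
st=r.state();im,D=capture('wrist');save('w2',im)
E
```

```text
time: 6.23
tcp_pos: [566.3, 225.8, 115.5]
orientation: [1.994, 2.427, 0.0]
wrist_force: [-0.6, -0.4, -0.0]
finger_gap: 37.4
gripper_force: 30.3
tool d 1.1 2.3 69.5 rz 0.003 yang 11.2 tilt [ 0.  0. -1.] len 70.0 t 6.2333
```

View pics/w2.png

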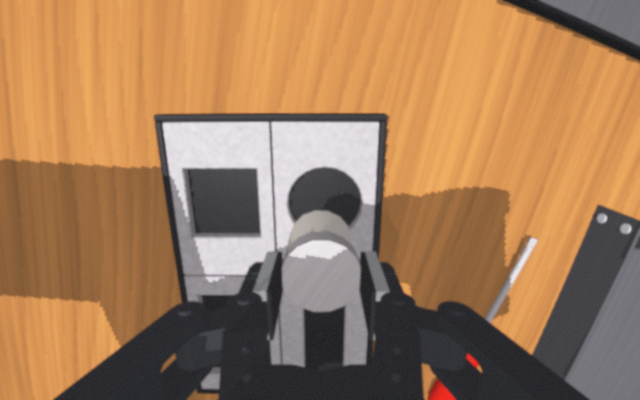

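The view shows the jar held upright at (320,262), with the round pocket's rim around (325,200). I'll cross-check the pocket position from this view.

```bash
python3 - <<'E'
from h import *
st=r.state()
# rim: left, right, top edges of round pocket; square pocket corners
print(atz('wrist',[[289,202],[362,202],[326,167],[184,169],[257,168],[260,233],[190,237]],17,st).round(0))
E
python3 -m creep '[[1, 2, 20, 0, 0, 0], [0, 0, 20, 0, 0, 0], [0, 0, 15, 0, 0, 0], [0, 0, 8, 0, 0, 0], [0, 0, 0, 0, 0, 0]]'; python3 d.py 568.3 227.3 45 11
```

```text
[[541. 221.  17.]
 [598. 232.  17.]
 [564. 254.  17.]
 [456. 231.  17.]
 [512. 243.  17.]
 [522. 190.  17.]
 [465. 175.  17.]]
time: 6.7
tcp_pos: [566.3, 223.9, 51.1]
orientation: [-1.997, -2.423, 0.005]
wrist_force: [-0.5, -0.5, -0.9]
finger_gap: 37.7
gripper_force: 30.3
tool d 3.0 2.6 6.1 rz -0.0 yang 11.0 tilt [-0.003 -0.002 -1.   ] len 7.0 t 6.7
```

```bash
python3 -m creep '[[1.5, 1.5, 2, 0, 0, 0], [1.5, 1, 2, 0, 0, 0], [0, 0, 0, 0, 0, 0], [0, 0, 0, 0, 0, 0]]';  python3 -m creep '[[0, 0, 1, 0, 0, 0], [0, 0, 0, 0, 0, 0], [0, 0, 0, 0, 0, 0]]'; python3 -m creep '[[0, 0, 1, 0, 0, 0], [0, 0, 0, 0, 0, 0], [0, 0, 0, 0, 0, 0]]'
```

```text
time: 7.03
tcp_pos: [570.3, 229.4, 49.6]
orientation: [1.997, 2.425, 0.002]
wrist_force: [0.0, -0.6, -1.0]
finger_gap: 37.8
gripper_force: 30.4
time: 7.28
tcp_pos: [569.9, 229.2, 48.1]
orientation: [1.997, 2.425, 0.0]
wrist_force: [-0.5, -0.1, -0.8]
finger_gap: 37.8
gripper_force: 30.4
time: 7.53
tcp_pos: [569.7, 229.1, 46.8]
orientation: [-1.997, -2.425, 0.0]
wrist_force: [0.1, 0.8, -1.0]
finger_gap: 37.4
gripper_force: 30.4
```

```bash
for i in 1 2 3; do python3 -m creep '[[0, 0, 0.7, 0, 0, 0], [0, 0, 0, 0, 0, 0], [0, 0, 0, 0, 0, 0]]'|egrep 'tcp|wrist'; done
```

```text
tcp_pos: [569.8, 229.1, 46.1]
wrist_force: [0.2, -0.1, -0.5]
tcp_pos: [569.8, 229.1, 45.4]
wrist_force: [-0.5, -0.5, -0.9]
tcp_pos: [569.9, 229.2, 45.1]
wrist_force: [-1.5, -0.3, 4.3]
```

Contact at TCP z 45 (+5 N). Releasing, backing off and heading for the fan.

```bash
python3 -m creep '[[0, 0, 0, 0, 0, 0], [0, 0, 0, 0, 0, 0], [0, 0, 0, 0, 0, 0], [0, 0, 0, 0, 0, 0]]' 62; python3 -m creep '[[0, 0, -15, 0, 0, 0], [0, 0, -25, 0, 0, 0], [0, 0, -30, 0, 0, 0], [0, 0, 0, 0, 0, 0]]' 70; python3 d.py 449 -386 115 25
```

```text
time: 8.62
tcp_pos: [569.8, 229.1, 44.7]
orientation: [1.997, 2.425, -0.0]
wrist_force: [-0.6, 0.5, 0.2]
finger_gap: 61.8
gripper_force: 0.0
time: 8.95
tcp_pos: [572.9, 230.3, 119.9]
orientation: [1.995, 2.422, 0.01]
wrist_force: [1.1, 0.5, 0.5]
finger_gap: 69.9
gripper_force: 0.0
tool d -506.2 -372.7 4.9 rz -0.243 yang 11.1 tilt [ 0.007  0.003 -1.   ] len 629.0 t 8.95
```

```bash
python3 d.py 449 -386 115 11
```

```text
tool d -581.4 -239.2 4.9 rz 0.001 yang 11.1 tilt [ 0.007  0.003 -1.   ] len 629.0 t 8.95
```

```bash
python3 -m creep '[[-34, -14, 0, 0, 0, 0], [-34, -14, 0, 0, 0, 0], [-34, -14, 0, 0, 0, 0], [-34, -14, 0, 0, 0, 0], [-34, -14, 0, 0, 0, 0], [-34, -14, 0, 0, 0, 0], [-34, -14, 0, 0, 0, 0], [-34, -14, 0, 0, 0, 0], [-34, -14, 0, 0, 0, 0], [-34, -14, 0, 0, 0, 0], [-34, -14, 0, 0, 0, 0], [-34, -14, 0, 0, 0, 0]]'; python3 -m creep '[[-34, -14, 0, 0, 0, 0], [-34, -14, 0, 0, 0, 0], [-34, -14, 0, 0, 0, 0], [-34, -14, 0, 0, 0, 0], [-34, -14, 0, 0, 0, 0], [0, 0, 0, 0, 0, -0.12], [0, 0, 0, 0, 0, -0.12], [0, 0, 0, 0, 0, 0], [0, 0, 0, 0, 0, 0]]'; python3 d.py 449 -386 115 25
python3 - <<'E'
from h import *
st=r.state();im,D=capture('wrist');save('w3',im)
P=cloud('wrist',D,st);Q=P.reshape(-1,3);Q=Q[(D.ravel()>0)]
J=Q[(Q[:,2]>22)&(Q[:,2]<34)&(np.hypot(Q[:,0]-449,Q[:,1]+386)<38)]
print(len(J),cv2.minAreaRect(J[:,:2].astype(np.float32)),J.mean(0),np.median(J,0))
E
```

```text
time: 9.95
tcp_pos: [482.5, -205.2, 114.7]
orientation: [1.997, 2.425, 0.0]
wrist_force: [1.1, 0.8, -0.4]
finger_gap: 70.0
gripper_force: 0.0
time: 10.7
tcp_pos: [446.9, -383.7, 114.5]
orientation: [-1.697, -2.643, -0.0]
wrist_force: [-0.5, 0.8, 0.4]
finger_gap: 69.7
gripper_force: 0.0
tool d -2.9 0.9 -0.5 rz -0.007 yang 24.6 tilt [-0.  0. -1.] len 3.0 t 10.7
2565 ((451.4874572753906, -388.1304931640625), (40.074302673339844, 40.07292556762695), 24.688703536987305) [ 450.85248329 -386.94570301   27.89669066] [ 450.81206142 -386.4906413    28.04484968]
```

View pics/w3.png

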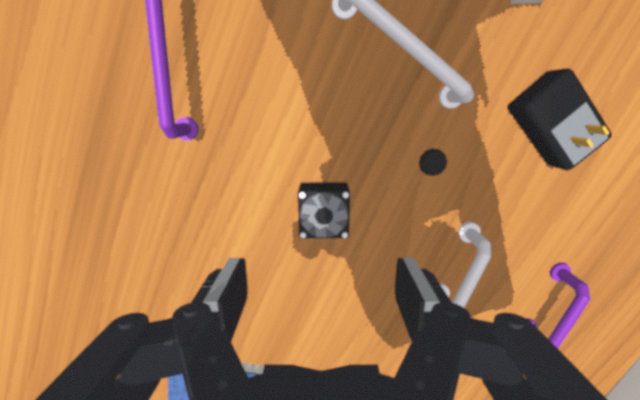

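The wrist view shows the small fan at (324,212), measured 40.1 x 40.1 mm, so the size is confirmed. Its centre is (451,-388) at 24.7°.

```bash
python3 d.py 451 -387.7 25; python3 -m creep '[[-5, 2, 20, 0, 0, 0], [0, 0, 20, 0, 0, 0], [0, 0, 20, 0, 0, 0], [0, 0, 18, 0, 0, 0], [0, 0, 8, 0, 0, 0], [0, 0, 3.5, 0, 0, 0], [0, 0, 0, 0, 0, 0], [0, 0, 0, 0, 0, 0]]' 65;python3 d.py 451 -387.7 25
```

```text
tool d -5.4 1.9 89.6 rz 0.0 yang 24.6 tilt [-0.  0. -1.] len 90.0 t 10.75
time: 11.42
tcp_pos: [451.5, -387.7, 26.0]
orientation: [1.693, 2.646, -0.0]
wrist_force: [-0.2, 0.6, 0.9]
finger_gap: 65.1
gripper_force: 0.0
tool d 0.2 -0.5 1.0 rz 0.0 yang 24.8 tilt [ 0.001 -0.001 -1.   ] len 1.0 t 11.4167
```

```bash
python3 -m creep '[[0, 0, 1, 0, 0, 0], [0, 0, 0, 0, 0, 0], [0, 0, 0, 0, 0, 0], [0, 0, 0, 0, 0, 0], [0, 0, 0, 0, 0, 0], [0, 0, 0, 0, 0, 0]]' 30 30; python3 -m creep '[[0, 0, -15, 0, 0, 0], [0, 0, -25, 0, 0, 0], [0, 0, -30, 0, 0, 0.12], [0, 0, -15, 0, 0, 0.12], [0, 0, 0, 0, 0, 0], [0, 0, 0, 0, 0, 0]]'; python3 d.py 488.3 211 110 11
```

```text
time: 11.92
tcp_pos: [451.1, -387.6, 24.5]
orientation: [1.692, 2.647, -0.0]
wrist_force: [0.0, -0.1, -0.6]
finger_gap: 30.0
gripper_force: 0.0
time: 12.42
tcp_pos: [451.4, -387.9, 110.1]
orientation: [1.993, 2.426, -0.0]
wrist_force: [-0.8, -0.4, 0.2]
finger_gap: 30.2
gripper_force: 0.0
tool d 580.8 150.4 0.1 rz 0.003 yang 11.2 tilt [ 0.002 -0.001 -1.   ] len 600.0 t 12.4167
```

The gripper closed to 30 mm with no grip force, so it missed the fan. Looking.

Run:
```python
from h import *
st=r.state();im,D=capture('wrist');save('w4',im)
P=cloud('wrist',D,st);Q=P.reshape(-1,3);Q=Q[(D.ravel()>0)]
J=Q[(Q[:,2]>22)&(Q[:,2]<34)&(np.hypot(Q[:,0]-449,Q[:,1]+386)<38)]
print(len(J),cv2.minAreaRect(J[:,:2].astype(np.float32)),J.mean(0),np.median(J,0))
# finger heights seen in tool frame
M=R.from_rotvec(st['orientation']).as_matrix();L=(P.reshape(-1,3)-st['tcp_pos'])@M
L=L[(D.ravel()>0)&(abs(L[:,1])<60)&(abs(L[:,0])<14)&(L[:,2]<40)&(L[:,2]>-60)]
for lo in range(-60,40,5):
    s=L[(L[:,2]>=lo)&(L[:,2]<lo+5)]
    if len(s):print(lo,len(s),abs(s[:,1]).min().round(1),s[:,0].min().round(),s[:,0].max().round())
```

```text
2678 ((451.4413146972656, -388.21435546875), (39.991329193115234, 40.19165802001953), 24.683860778808594) [ 451.15687277 -386.82480573   27.8986397 ] [ 451.18237668 -386.48777332   28.04345014]
-60 2219 15.2 -13.0 14.0
-55 1314 15.8 -8.0 14.0
-50 581 15.5 -7.0 14.0
-45 885 14.3 -12.0 12.0
-40 473 14.5 -12.0 12.0
-35 538 14.5 -11.0 12.0
-30 480 14.7 -11.0 12.0
-25 410 14.7 -11.0 12.0
-20 377 14.8 -10.0 12.0
-15 262 14.8 -11.0 12.0
-10 86 14.8 -10.0 11.0
```

View pics/w4.png

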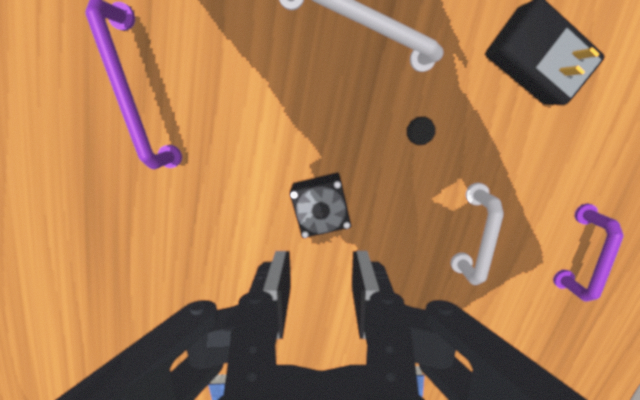

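The fan hasn't moved, at (321,208). The depth shows the fingertips ending about 7 mm behind the TCP at a 30 mm gap, so they are shorter than stated. I'll measure the tip height at several openings before descending again.

```bash
cat > tip.py <<'E'
from h import *
st=r.state();im,D=capture('wrist');P=cloud('wrist',D,st)
M=R.from_rotvec(st['orientation']).as_matrix();L=(P.reshape(-1,3)-st['tcp_pos'])@M
g=st['finger_gap']/2
L=L[(D.ravel()>0)&(abs(abs(L[:,1])-g-4)<8)&(abs(L[:,0])<16)&(L[:,2]<30)]
print('gap',st['finger_gap'].round(1),'tip tool z 99%%: %.1f max %.1f'%(np.percentile(L[:,2],99.),L[:,2].max()),'tcp z',st['tcp_pos'][2].round(1))
E
python3 tip.py; python3 -m creep '[[0, 0, 0, 0, 0, -0.12], [0, 0, 0, 0, 0, -0.12], [0, 0, 0, 0, 0, 0], [0, 0, 0, 0, 0, 0]]' 42; python3 tip.py;  python3 -m creep '[[0, 0, 0, 0, 0, 0], [0, 0, 0, 0, 0, 0], [0, 0, 0, 0, 0, 0]]' 62;  python3 tip.py; python3 d.py 451.2 -387.8 25
```

```text
time: 12.85
tcp_pos: [450.4, -387.0, 108.0]
orientation: [-1.695, -2.643, -0.0]
wrist_force: [-0.8, 0.4, 0.5]
finger_gap: 42.1
gripper_force: 0.0
time: 13.15
tcp_pos: [451.0, -387.5, 109.1]
orientation: [-1.694, -2.646, -0.0]
wrist_force: [0.2, 0.3, -0.9]
finger_gap: 61.9
gripper_force: 0.0
tool d -0.4 0.0 84.3 rz 0.0 yang 24.8 tilt [-0. -0. -1.] len 84.0 t 13.2Traceback (most recent call last):
  File "tip.py", line 6, in <module>
    print('gap',st['finger_gap'].round(1),'tip tool z 99%%: %.1f max %.1f'%(np.percentile(L[:,2],99.),L[:,2].max()),'tcp z',st['tcp_pos'][2].round(1))
                ^^^^^^^^^^^^^^^^^^^^^^
AttributeError: 'float' object has no attribute 'round'
Traceback (most recent call last):
  File "tip.py", line 6, in <module>
    print('gap',st['finger_gap'].round(1),'tip tool z 99%%: %.1f max %.1f'%(np.percentile(L[:,2],99.),L[:,2].max()),'tcp z',st['tcp_pos'][2].round(1))
                ^^^^^^^^^^^^^^^^^^^^^^
AttributeError: 'float' object has no attribute 'round'
Traceback (most recent call last):
  File "tip.py", line 6, in <module>
    print('gap',st['finger_gap'].round(1),'tip tool z 99%%: %.1f max %.1f'%(np.percentile(L[:,2],99.),L[:,2].max()),'tcp z',st['tcp_pos'][2].round(1))
                ^^^^^^^^^^^^^^^^^^^^^^
AttributeError: 'float' object has no attribute 'round'
```

```bash
sed -i "s/st\['finger_gap'\].round(1)/round(st['finger_gap'],1)/" tip.py; python3 tip.py; python3 -m creep '[[0, 0, 0, 0, 0, 0], [0, 0, 0, 0, 0, 0]]' 42|grep gap; python3 tip.py;  python3 -m creep '[[0, 0, 0, 0, 0, 0], [0, 0, 0, 0, 0, 0]]' 12|grep gap;python3 -m creep '[[0, 0, 0, 0, 0, 0], [0, 0, 0, 0, 0, 0]]'|grep gap;  python3 tip.py
```

```text
gap 62.1 tip tool z 99%: -13.4 max -10.4 tcp z 109.3
finger_gap: 42.1
gap 42.1 tip tool z 99%: -10.6 max -6.5 tcp z 109.3
finger_gap: 18.7
finger_gap: 12.4
gap 12.4 tip tool z 99%: -10.6 max -6.2 tcp z 109.3
```

The tips sit about 7 mm behind the TCP at a 40 mm gap and 10 mm behind at 62, which fits the miss. So the grasp TCP must be about 20 mm lower. I'll descend in stages, watching the force.

```bash
python3 -m creep '[[0, 0, 20, 0, 0, 0], [0, 0, 20, 0, 0, 0], [0, 0, 20, 0, 0, 0], [0, 0, 15, 0, 0, 0], [0, 0, 8, 0, 0, 0], [0, 0, 3, 0, 0, 0], [0, 0, 0, 0, 0, 0]]' 64|egrep 'tcp|wrist|gap'; for i in 1 2 3; do python3 -m creep '[[0, 0, 2.5, 0, 0, 0], [0, 0, 2.5, 0, 0, 0], [0, 0, 0, 0, 0, 0]]'|egrep 'tcp|wrist|gap';done
```

```text
tcp_pos: [450.9, -387.3, 22.9]
wrist_force: [0.0, 0.8, -0.1]
finger_gap: 63.9
tcp_pos: [451.3, -387.7, 18.7]
wrist_force: [-1.1, 0.6, 0.1]
finger_gap: 63.9
tcp_pos: [450.9, -387.4, 13.0]
wrist_force: [-0.9, 0.0, 0.4]
finger_gap: 64.0
tcp_pos: [450.8, -387.3, 7.8]
wrist_force: [0.6, 0.6, 1.1]
finger_gap: 64.0
```

```bash
python3 d.py 451.2 -387.8 6;python3 tip.py
```

```text
tool d -0.6 0.2 1.8 rz 0.0 yang 24.8 tilt [-0.001  0.    -1.   ] len 2.0 t 15.1833
gap 64.0 tip tool z 99%: 9.5 max 10.4 tcp z 7.8
```

```bash
python3 -m creep '[[0, 0, 1.5, 0, 0, 0], [0, 0, 0, 0, 0, 0], [0, 0, 0, 0, 0, 0], [0, 0, 0, 0, 0, 0], [0, 0, 0, 0, 0, 0], [0, 0, 0, 0, 0, 0], [0, 0, 0, 0, 0, 0]]' 30 30; python3 -m creep '[[0, 0, -15, 0, 0, 0], [0, 0, -25, 0, 0, 0], [0, 0, -30, 0, 0, 0.12], [0, 0, -30, 0, 0, 0.12], [0, 0, 0, 0, 0, 0], [0, 0, 0, 0, 0, 0]]'; python3 d.py 488.3 211 106 11
```

```text
time: 15.82
tcp_pos: [451.0, -387.5, 6.7]
orientation: [-1.692, -2.647, -0.0]
wrist_force: [0.8, 0.3, -0.7]
finger_gap: 39.4
gripper_force: 30.9
time: 16.32
tcp_pos: [452.1, -388.4, 108.7]
orientation: [1.994, 2.423, -0.0]
wrist_force: [0.5, 0.5, -1.3]
finger_gap: 38.8
gripper_force: 31.0
tool d 581.5 150.0 2.7 rz 0.002 yang 11.1 tilt [ 0.003 -0.003 -1.   ] len 600.0 t 16.3167
```

```bash
python3 -m creep '[[34, 9, 0, 0, 0, 0], [34, 9, 0, 0, 0, 0], [34, 9, 0, 0, 0, 0], [34, 9, 0, 0, 0, 0], [34, 9, 0, 0, 0, 0], [34, 9, 0, 0, 0, 0], [34, 9, 0, 0, 0, 0], [34, 9, 0, 0, 0, 0], [34, 9, 0, 0, 0, 0], [34, 9, 0, 0, 0, 0], [34, 9, 0, 0, 0, 0], [34, 9, 0, 0, 0, 0]]'|grep tcp; python3 -m creep '[[34, 8, 0, 0, 0, 0], [34, 8, 0, 0, 0, 0], [34, 9, 0, 0, 0, 0], [34, 8, 0, 0, 0, 0], [34, 8, 0, 0, 0, 0], [0, 0, 0, 0, 0, 0], [0, 0, 0, 0, 0, 0]]'; python3 d.py 488.3 211 17 11
python3 - <<'E'
from h import *
im,D=capture('wrist');save('w5',im)
E
```

```text
tcp_pos: [477.6, 35.3, 105.6]
time: 17.9
tcp_pos: [485.4, 209.7, 105.4]
orientation: [-1.991, -2.429, 0.003]
wrist_force: [-0.6, -0.1, -0.2]
finger_gap: 38.9
gripper_force: 30.9
tool d 0.8 3.1 88.4 rz 0.006 yang 11.3 tilt [-0.002 -0.001 -1.   ] len 89.0 t 17.9
```

View pics/w5.png

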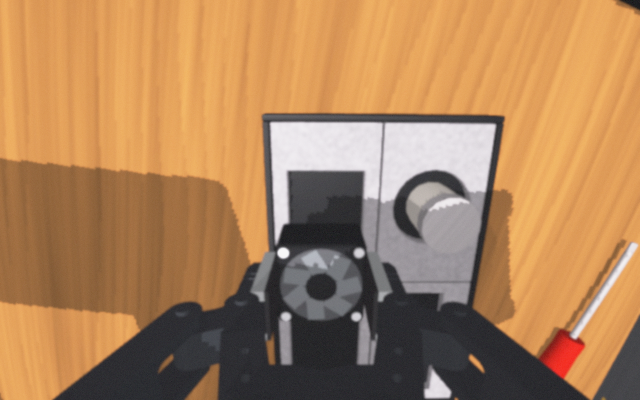

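The fan is held level at (320,285), and the jar stands upright in the round pocket at (435,215). Lowering the fan.

```bash
python3 -m creep '[[1, 3, 20, 0, 0, 0], [0, 0, 20, 0, 0, 0], [0, 0, 20, 0, 0, 0], [0, 0, 15, 0, 0, 0], [0, 0, 6, 0, 0, 0], [0, 0, 0, 0, 0, 0], [0, 0, 0, 0, 0, 0]]'; python3 d.py 488.3 211 14.5 11
```

```text
time: 18.53
tcp_pos: [489.0, 209.1, 25.7]
orientation: [-1.998, -2.424, 0.001]
wrist_force: [-0.2, -0.6, -0.5]
finger_gap: 39.2
gripper_force: 30.9
tool d 2.0 -0.3 11.2 rz 0.0 yang 11.0 tilt [-0.001 -0.    -1.   ] len 11.0 t 18.5333
```

```bash
python3 -m creep '[[1, 0, 2.5, 0, 0, 0], [1, 0, 2.5, 0, 0, 0], [0, 0, 2, 0, 0, 0], [0, 0, 0, 0, 0, 0]]'|egrep 'tcp|wrist'; for i in 1 2 3 4; do python3 -m creep '[[0, 0, 0.9, 0, 0, 0], [0, 0, 0, 0, 0, 0], [0, 0, 0, 0, 0, 0]]'|egrep 'tcp|wrist';done
```

```text
tcp_pos: [488.8, 212.0, 18.9]
wrist_force: [0.2, 1.3, -1.5]
tcp_pos: [488.8, 212.0, 18.0]
wrist_force: [0.2, 0.1, -1.6]
tcp_pos: [488.7, 211.9, 16.9]
wrist_force: [0.6, -0.2, -0.7]
tcp_pos: [488.7, 211.8, 16.0]
wrist_force: [-1.1, -0.1, -0.1]
tcp_pos: [488.7, 211.9, 15.1]
wrist_force: [-0.5, 0.1, -0.5]
```

```bash
for i in 1 2 ; do python3 -m creep '[[0, 0, 0.7, 0, 0, 0], [0, 0, 0, 0, 0, 0], [0, 0, 0, 0, 0, 0]]'|egrep 'tcp|wrist';done
```

```text
tcp_pos: [488.8, 211.9, 14.7]
wrist_force: [-1.7, -0.1, 4.8]
tcp_pos: [488.8, 211.9, 14.7]
wrist_force: [-3.5, -2.7, 14.8]
```

Seated at z 14.7. Releasing and going on to the adapter.

```bash
python3 -m creep '[[0, 0, 0, 0, 0, 0], [0, 0, 0, 0, 0, 0], [0, 0, 0, 0, 0, 0], [0, 0, 0, 0, 0, 0]]' 56; python3 -m creep '[[0, 0, -15, 0, 0, 0], [0, 0, -25, 0, 0, 0], [0, 0, -30, 0, 0, 0], [0, 0, -20, 0, 0, 0]]' 70; python3 d.py 581 -248 105 11
```

```text
time: 20.7
tcp_pos: [488.7, 211.9, 13.6]
orientation: [-1.997, -2.425, 0.0]
wrist_force: [0.3, -0.4, -1.1]
finger_gap: 55.9
gripper_force: 0.0
time: 21.03
tcp_pos: [489.1, 212.0, 105.5]
orientation: [1.997, 2.425, 0.001]
wrist_force: [0.4, -0.0, -0.1]
finger_gap: 69.9
gripper_force: 0.0
tool d -469.1 2.4 0.5 rz 0.001 yang 11.1 tilt [ 0.001  0.    -1.   ] len 469.0 t 21.0333
```

```bash
python3 -m creep '[[-39, 0, 0, 0, 0, 0], [-39, 0, 0, 0, 0, 0], [-39, 0, 0, 0, 0, 0], [-39, 0, 0, 0, 0, 0], [-39, 0, 0, 0, 0, 0], [-39, 0, 0, 0, 0, 0], [-39, 0, 0, 0, 0, 0], [-39, 0, 0, 0, 0, 0], [-39, 0, 0, 0, 0, 0], [-39, 0, 0, 0, 0, 0], [-39, 0, 0, 0, 0, 0], [-39, 0, 0, 0, 0, 0]]'|grep tcp; python3 -m creep '[[0, 0, 0, 0, 0, -0.123], [0, 0, 0, 0, 0, -0.123], [0, 0, 0, 0, 0, -0.123], [0, 0, 0, 0, 0, -0.123], [0, 0, 0, 0, 0, -0.123], [0, 0, 0, 0, 0, -0.123], [0, 0, 0, 0, 0, -0.123], [0, 0, 0, 0, 0, -0.123], [0, 0, 0, 0, 0, 0], [0, 0, 0, 0, 0, 0]]'
python3 - <<'E'
from h import *
st=r.state();im,D=capture('wrist');save('w6',im)
P=cloud('wrist',D,st);Q=P.reshape(-1,3);Q=Q[(D.ravel()>0)]
J=Q[(Q[:,2]>22)&(Q[:,2]<32)&(np.hypot(Q[:,0]-581,Q[:,1]+248)<48)]
print(len(J),cv2.minAreaRect(J[:,:2].astype(np.float32)),J.mean(0),np.median(J,0))
E
python3 d.py 581 -248 6
```

```text
tcp_pos: [578.4, -249.5, 103.5]
time: 22.87
tcp_pos: [578.4, -247.4, 103.5]
orientation: [-0.62, -3.079, -0.0]
wrist_force: [0.0, -0.4, -0.1]
finger_gap: 70.1
gripper_force: 0.0
4561 ((584.20361328125, -248.78079223632812), (42.08633804321289, 65.5478515625), 67.57706451416016) [ 581.67875839 -247.71003767   27.31176818] [ 580.80051975 -247.50611547   27.46425088]
tool d -2.6 0.4 97.5 rz 0.0 yang 67.2 tilt [-0.  0. -1.] len 98.0 t 22.9167
```

View pics/w6.png

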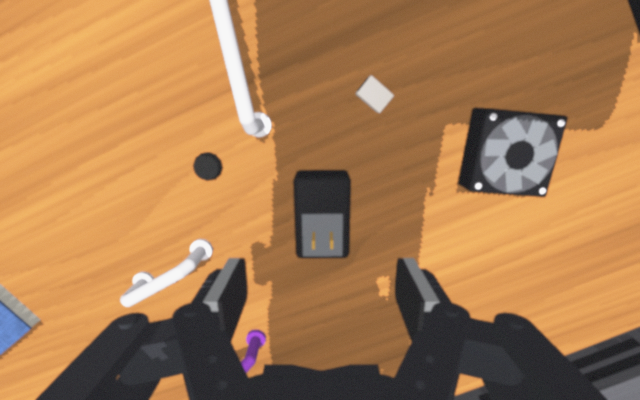

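The adapter is square to the fingers at (322,213), with its pins at (313–331,240). It measures 42 x 65.5 mm, centred at (584,-249), and nothing stands near the fingers.

```bash
python3 -m creep '[[-5, 1, 20, 0, 0, 0], [0, 0, 20, 0, 0, 0], [0, 0, 20, 0, 0, 0], [0, 0, 18, 0, 0, 0], [0, 0, 10, 0, 0, 0], [0, 0, 5, 0, 0, 0], [0, 0, 3, 0, 0, 0], [0, 0, 0, 0, 0, 0], [0, 0, 0, 0, 0, 0]]' 66; python3 d.py 583.5 -248.7 6
```

```text
time: 23.67
tcp_pos: [584.1, -248.7, 8.6]
orientation: [0.615, 3.08, -0.0]
wrist_force: [-0.2, -0.3, -0.3]
finger_gap: 65.8
gripper_force: 0.0
tool d 0.5 -0.3 2.6 rz 0.0 yang 67.4 tilt [ 0.001 -0.    -1.   ] len 3.0 t 23.6667
```

Grip, lift and rotate back to 11°.

```bash
python3 -m creep '[[0, 0, 2, 0, 0, 0], [0, 0, 0, 0, 0, 0], [0, 0, 0, 0, 0, 0], [0, 0, 0, 0, 0, 0], [0, 0, 0, 0, 0, 0], [0, 0, 0, 0, 0, 0], [0, 0, 0, 0, 0, 0]]' 30 40; python3 -m creep '[[0, 0, -15, 0, 0, 0], [0, 0, -25, 0, 0, 0], [0, 0, -30, 0, 0, 0], [0, 0, -30, 0, 0, 0.123], [0, 0, 0, 0, 0, 0.123], [0, 0, 0, 0, 0, 0.123], [0, 0, 0, 0, 0, 0.123], [0, 0, 0, 0, 0, 0.123], [0, 0, 0, 0, 0, 0.123], [0, 0, 0, 0, 0, 0.123], [0, 0, 0, 0, 0, 0.123], [0, 0, 0, 0, 0, 0]]'; python3 d.py 513.2 84 106 11
```

```text
time: 24.25
tcp_pos: [584.0, -248.6, 6.6]
orientation: [0.614, 3.08, -0.0]
wrist_force: [-0.7, 0.3, 6.2]
finger_gap: 40.7
gripper_force: 41.4
time: 25.25
tcp_pos: [583.3, -248.3, 105.6]
orientation: [-2.004, -2.419, 0.0]
wrist_force: [-0.3, -0.2, -1.0]
finger_gap: 41.3
gripper_force: 40.8
tool d 339.6 -5.4 -0.4 rz -0.005 yang 10.7 tilt [-0.  0. -1.] len 340.0 t 25.25
```

```bash
python3 -m creep '[[34, -0.5, 0, 0, 0, 0], [34, -0.5, 0, 0, 0, 0], [34, -0.5, 0, 0, 0, 0], [34, -0.5, 0, 0, 0, 0], [34, -0.5, 0, 0, 0, 0], [34, -0.5, 0, 0, 0, 0], [34, -0.5, 0, 0, 0, 0], [34, -0.5, 0, 0, 0, 0], [34, -0.5, 0, 0, 0, 0], [34, -0.5, 0, 0, 0, 0], [0, 0, 0, 0, 0, 0], [0, 0, 0, 0, 0, 0]]'; python3 d.py 513.2 84 16 11
python3 - <<'E'
from h import *
im,D=capture('wrist');save('w7',im)
E
```

```text
time: 26.25
tcp_pos: [512.9, 85.9, 105.8]
orientation: [-1.988, -2.432, 0.0]
wrist_force: [-0.2, -0.6, -0.7]
finger_gap: 41.3
gripper_force: 40.7
tool d -1.9 -0.1 89.8 rz 0.008 yang 11.5 tilt [-0. -0. -1.] len 90.0 t 26.25
```

View pics/w7.png

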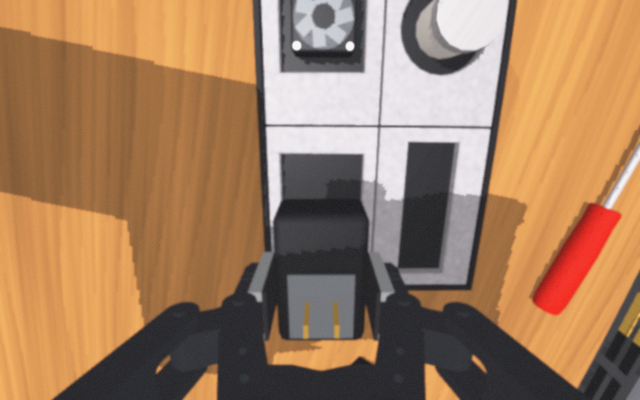

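The fan lies in the square pocket at (323,20), and the adapter is held level at (320,270) over the wide pocket, whose far edge is at row 154. Lowering it.

```bash
python3 - <<'E'
from h import *
st=r.state();print(atz('wrist',[[281,154],[363,154]],17,st).round(1).tolist())
print('expected', (np.array([513.2,84])+45*np.array([-.191,.982])).round(1), '+-31*(.98,.19)')
E
python3 -m creep '[[-2, 0, 20, 0, 0, 0], [0, 0, 20, 0, 0, 0], [0, 0, 20, 0, 0, 0], [0, 0, 15, 0, 0, 0], [0, 0, 6, 0, 0, 0], [0, 0, 2, 0, 0, 0], [0, 0, 0, 0, 0, 0], [0, 0, 0, 0, 0, 0]]'; python3 d.py 513.2 84 14.6 11
```

```text
[[477.1, 119.2, 17.0], [536.0, 131.0, 17.0]]
expected [504.6 128.2] +-31*(.98,.19)
time: 26.97
tcp_pos: [514.4, 82.0, 23.4]
orientation: [1.997, 2.425, 0.001]
wrist_force: [-0.9, 0.3, -2.2]
finger_gap: 40.7
gripper_force: 40.7
tool d 2.2 -0.8 8.8 rz 0.001 yang 11.1 tilt [ 0.001  0.    -1.   ] len 9.0 t 26.9667
```

```bash
python3 -m creep '[[0, 0, 3, 0, 0, 0], [0, 0, 2, 0, 0, 0], [0, 0, 0, 0, 0, 0], [0, 0, 0, 0, 0, 0]]'|egrep 'tcp|wrist'; for i in 1 2 3 4 5; do python3 -m creep '[[0, 0, 0.8, 0, 0, 0], [0, 0, 0, 0, 0, 0], [0, 0, 0, 0, 0, 0]]'|egrep 'tcp|wrist';done
```

```text
tcp_pos: [513.8, 82.4, 18.0]
wrist_force: [-0.6, -0.5, -0.3]
tcp_pos: [513.8, 82.4, 17.0]
wrist_force: [-0.5, 1.0, -0.9]
tcp_pos: [513.7, 82.3, 16.1]
wrist_force: [0.1, -0.1, -1.5]
tcp_pos: [513.8, 82.3, 15.3]
wrist_force: [0.5, -0.1, -1.0]
tcp_pos: [513.9, 82.4, 14.6]
wrist_force: [0.4, 0.1, -1.0]
tcp_pos: [513.9, 82.3, 14.5]
wrist_force: [-3.5, -0.0, 10.5]
```

Seated. Releasing and going on to the short handle.

```bash
python3 -m creep '[[0, 0, 0, 0, 0, 0], [0, 0, 0, 0, 0, 0], [0, 0, 0, 0, 0, 0], [0, 0, 0, 0, 0, 0]]' 58; python3 -m creep '[[0, 0, -15, 0, 0, 0], [0, 0, -25, 0, 0, 0], [0, 0, -30, 0, 0, 0], [0, 0, -20, 0, 0, 0.084], [0, 0, 0, 0, 0, 0]]' 50; python3 d.py 579.5 -388 105 6.2
```

```text
time: 28.88
tcp_pos: [513.7, 82.4, 13.7]
orientation: [-1.997, -2.425, 0.0]
wrist_force: [0.1, -0.5, -0.6]
finger_gap: 58.2
gripper_force: 0.0
time: 29.3
tcp_pos: [516.4, 82.7, 107.6]
orientation: [2.1, 2.332, 0.007]
wrist_force: [1.2, -0.0, -0.3]
finger_gap: 49.9
gripper_force: 0.0
tool d -474.8 11.9 2.6 rz -0.004 yang 6.0 tilt [ 0.006  0.001 -1.   ] len 475.0 t 29.3
```

```bash
python3 -m creep '[[-39, 1, 0, 0, 0, 0], [-39, 1, 0, 0, 0, 0], [-39, 1, 0, 0, 0, 0], [-39, 1, 0, 0, 0, 0], [-39, 1, 0, 0, 0, 0], [-39, 1, 0, 0, 0, 0], [-39, 1, 0, 0, 0, 0], [-39, 1, 0, 0, 0, 0], [-39, 1, 0, 0, 0, 0], [-39, 1, 0, 0, 0, 0], [-39, 1, 0, 0, 0, 0], [-39, 1, 0, 0, 0, 0]]'|grep tcp; python3 -m creep '[[-5, 0, 0, 0, 0, 0], [0, 0, 0, 0, 0, 0], [0, 0, 0, 0, 0, 0]]'
python3 - <<'E'
from h import *
st=r.state();im,D=capture('wrist');save('w8',im)
P=cloud('wrist',D,st);Q=P.reshape(-1,3);Q=Q[(D.ravel()>0)]
J=Q[(Q[:,2]>33)&(Q[:,2]<45)&(np.hypot(Q[:,0]-579,Q[:,1]+388)<48)]
print(len(J),cv2.minAreaRect(J[:,:2].astype(np.float32)),J.mean(0),np.median(J,0))
E
python3 d.py 579.5 -388 20
```

```text
tcp_pos: [576.1, -383.4, 102.7]
time: 30.55
tcp_pos: [576.3, -385.9, 102.5]
orientation: [-2.096, -2.337, -0.0]
wrist_force: [-0.1, 0.2, -0.1]
finger_gap: 50.0
gripper_force: 0.0
1206 ((581.6378784179688, -389.357177734375), (9.61981201171875, 68.83323669433594), 6.923498630523682) [ 581.41559799 -386.7388155    37.88823445] [ 581.37287658 -386.27047269   38.32762408]
tool d -3.1 2.7 82.8 rz 0.0 yang 6.3 tilt [-0.002  0.002 -1.   ] len 83.0 t 30.6
```

View pics/w8.png

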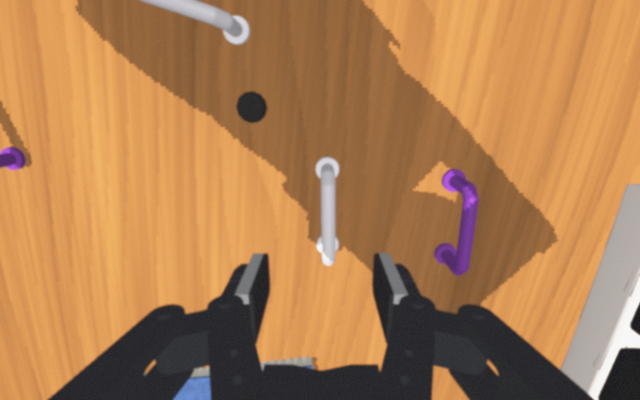

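The short aluminium handle runs from (327,165) to (328,260), 9.6 mm wide, centred at (581.3,-388.5). The purple one is off to the right at (462,220). Descending with the tips below the bar.

```bash
python3 -m creep '[[-3, 4.7, 20, 0, 0, 0], [0, 0, 20, 0, 0, 0], [0, 0, 20, 0, 0, 0], [0, 0, 15, 0, 0, 0], [0, 0, 6, 0, 0, 0], [0, 0, 3, 0, 0, 0], [0, 0, 0, 0, 0, 0], [0, 0, 0, 0, 0, 0]]'; python3 d.py 581.3 -388.5 18;python3 -m creep '[[0, 0, 0, 0, 0, 0], [0, 0, 0, 0, 0, 0], [0, 0, 0, 0, 0, 0], [0, 0, 0, 0, 0, 0], [0, 0, 0, 0, 0, 0], [0, 0, 0, 0, 0, 0]]' 4 35
```

```text
time: 31.27
tcp_pos: [582.7, -389.1, 20.7]
orientation: [2.096, 2.339, 0.0]
wrist_force: [0.3, 0.7, 0.4]
finger_gap: 50.0
gripper_force: 0.0
tool d 0.7 -1.4 2.7 rz 0.0 yang 6.3 tilt [ 0.001 -0.001 -1.   ] len 3.0 t 31.2667
time: 31.77
tcp_pos: [582.5, -389.3, 20.5]
orientation: [2.097, 2.338, 0.0]
wrist_force: [-0.8, 1.0, 5.9]
finger_gap: 8.4
gripper_force: 34.3
```

```bash
python3 -m creep '[[0, 0, -10, 0, 0, 0], [0, 0, -20, 0, 0, 0], [0, 0, -30, 0, 0, 0], [0, 0, -30, 0, 0, -0.08], [0, 0, 0, 0, 0, 0], [0, 0, 0, 0, 0, 0]]'; python3 d.py 593.8 99.7 106 11
python3 - <<'E'
from h import *
im,D=capture('wrist');save('w9',im)
E
```

```text
time: 32.27
tcp_pos: [583.4, -389.8, 112.4]
orientation: [2.0, 2.418, 0.001]
wrist_force: [-0.6, 0.4, -0.9]
finger_gap: 8.7
gripper_force: 34.3
tool d 478.5 103.7 6.4 rz -0.003 yang 10.8 tilt [ 0.003 -0.002 -1.   ] len 490.0 t 32.2667
```

View pics/w9.png

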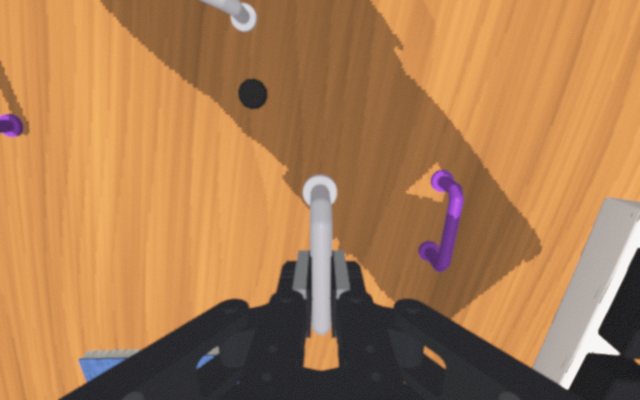

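The handle is held straight at (320,260). Carrying it to the slot.

```bash
python3 -m creep '[[34, 7.4, 0, 0, 0, 0], [34, 7.4, 0, 0, 0, 0], [34, 7.4, 0, 0, 0, 0], [34, 7.4, 0, 0, 0, 0], [34, 7.4, 0, 0, 0, 0], [34, 7.4, 0, 0, 0, 0], [34, 7.4, 0, 0, 0, 0], [34, 7.4, 0, 0, 0, 0], [34, 7.4, 0, 0, 0, 0], [34, 7.4, 0, 0, 0, 0], [34, 7.4, 0, 0, 0, 0], [34, 7.4, 0, 0, 0, 0]]'|grep tcp; python3 -m creep '[[34, 7.4, 0, 0, 0, 0], [34, 7.4, 0, 0, 0, 0], [0, 0, 0, 0, 0, 0], [0, 0, 0, 0, 0, 0]]'; python3 d.py 594.3 99 28.5 11
python3 - <<'E'
from h import *
im,D=capture('wrist');save('w10',im)
E
```

```text
tcp_pos: [591.3, 30.0, 108.3]
time: 33.65
tcp_pos: [593.3, 99.5, 108.4]
orientation: [-1.998, -2.422, 0.003]
wrist_force: [0.1, -0.4, -0.5]
finger_gap: 8.3
gripper_force: 34.3
tool d -0.7 0.9 79.9 rz -0.0 yang 11.0 tilt [-0.002 -0.    -1.   ] len 80.0 t 33.65
```

View pics/w10.png

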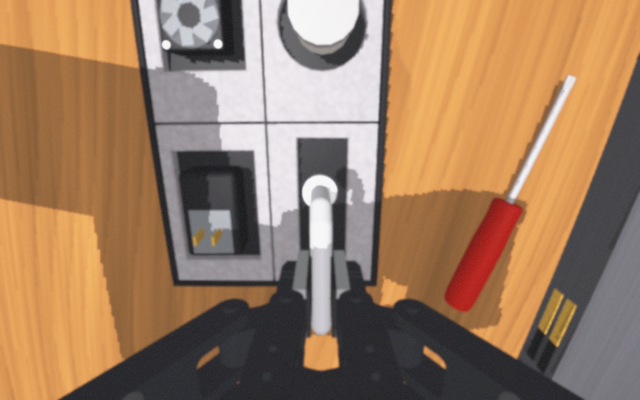

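The adapter (213,205) and the fan (190,15) sit in their pockets, and the slot at columns 297–348 is in line with the handle. Lowering.

```bash
python3 - <<'E'
from h import *
st=r.state();print(atz('wrist',[[297,138],[348,138]],17,st).round(1).tolist(),(np.array([593.8,99.7])+54*np.array([-.191,.982])).round(1))
E
python3 -m creep '[[-1, 1, 20, 0, 0, 0], [0, 0, 20, 0, 0, 0], [0, 0, 18, 0, 0, 0], [0, 0, 10, 0, 0, 0], [0, 0, 4, 0, 0, 0], [0, 0, 0, 0, 0, 0], [0, 0, 0, 0, 0, 0]]'; python3 d.py 594.3 99 28.5 11
```

```text
[[566.7, 146.2, 17.0], [603.2, 153.2, 17.0]] [583.5 152.7]
time: 34.28
tcp_pos: [596.0, 96.6, 38.1]
orientation: [2.003, 2.42, 0.0]
wrist_force: [-0.3, -0.4, -0.0]
finger_gap: 8.2
gripper_force: 34.3
tool d 2.6 -1.2 9.6 rz -0.004 yang 10.8 tilt [ 0. -0. -1.] len 10.0 t 34.2833
```

```bash
python3 -m creep '[[1, -0.5, 3, 0, 0, 0], [0, 0, 3, 0, 0, 0], [0, 0, 0, 0, 0, 0], [0, 0, 0, 0, 0, 0]]'|egrep 'tcp|wrist'; for i in 1 2 3 4 5; do python3 -m creep '[[0, 0, 0.8, 0, 0, 0], [0, 0, 0, 0, 0, 0], [0, 0, 0, 0, 0, 0]]'|egrep 'tcp|wrist';done
```

```text
tcp_pos: [595.0, 98.1, 32.0]
wrist_force: [-0.5, 0.4, -1.1]
tcp_pos: [595.0, 98.1, 31.1]
wrist_force: [0.5, -0.3, -0.3]
tcp_pos: [595.0, 98.1, 30.1]
wrist_force: [-0.9, 0.5, -0.2]
tcp_pos: [594.9, 98.0, 29.3]
wrist_force: [-0.0, -0.3, -0.5]
tcp_pos: [595.0, 98.1, 28.6]
wrist_force: [-0.5, 0.5, 0.9]
tcp_pos: [595.3, 98.1, 28.5]
wrist_force: [-2.4, -0.5, 7.3]
```

Contact. Releasing, lifting away and checking from above.

```bash
python3 -m creep '[[0, 0, 0, 0, 0, 0], [0, 0, 0, 0, 0, 0], [0, 0, 0, 0, 0, 0], [0, 0, 0, 0, 0, 0]]' 36|egrep 'gap|wrist'; python3 -m creep '[[0, 0, -15, 0, 0, 0], [0, 0, -25, 0, 0, 0], [0, 0, -30, 0, 0, 0], [0, 0, -30, 0, 0, 0], [-30, 0, -10, 0, 0, 0], [-36, 0, 0, 0, 0, 0], [-36, 0, 0, 0, 0, 0], [-36, 0, 0, 0, 0, 0], [-36, 0, 0, 0, 0, 0], [-36, 0, 0, 0, 0, 0], [0, 0, 0, 0, 0, 0], [0, 0, 0, 0, 0, 0]]'
python3 - <<'E'
from h import *
im,D=capture('top');save('top1',im);P=cloud('top',D)
save('top1c',cv2.resize(im[130:250,160:480],(800,300),interpolation=cv2.INTER_CUBIC))
def obj(n,x,y,rr,lo,hi):
    Q=P.reshape(-1,3);Q=Q[(np.hypot(Q[:,0]-x,Q[:,1]-y)<rr)&(Q[:,2]>lo)&(Q[:,2]<hi)]
    (cx,cy),s,an=cv2.minAreaRect(Q[:,:2].astype(np.float32));A=np.c_[Q[:,:2]-Q[:,:2].mean(0),np.ones(len(Q))]
    print(n,round(cx),round(cy),np.round(s),round(an),'z',np.median(Q[:,2]).round(1),'slope',np.linalg.lstsq(A,Q[:,2],rcond=None)[0][:2].round(3))
obj('jar',569,228,30,48,70);obj('fan',488,211,32,30,45);obj('adapter',514,83,45,30,42);obj('handle',595,98,50,42,60)
E
```

```text
wrist_force: [-0.6, 0.1, 0.1]
finger_gap: 36.1
time: 37.2
tcp_pos: [634.4, -110.0, 137.4]
orientation: [-2.006, -2.418, 0.0]
wrist_force: [0.0, 0.4, -0.2]
finger_gap: 36.2
gripper_force: 0.0
jar 567 228 [39. 38.] 1 z 55.1 slope [0.025 0.033]
fan 487 213 [40. 40.] 10 z 36.1 slope [0.008 0.014]
adapter 512 82 [42. 66.] 11 z 35.4 slope [ 0.021 -0.003]
handle 591 100 [10. 68.] 11 z 46.1 slope [0.077 0.003]
```

View pics/top1c.png

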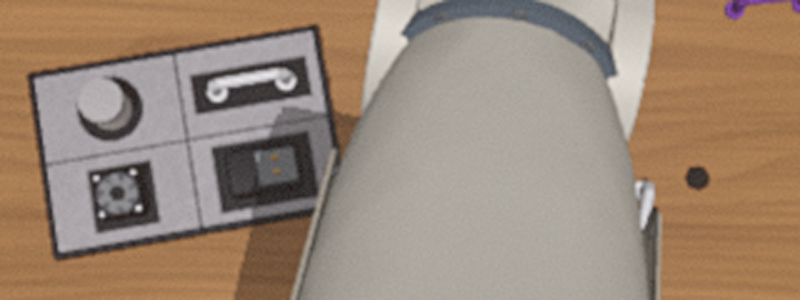

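The jar, fan, adapter and handle all sit level at the expected heights (55, 36, 35 and 46 mm) and inside their pockets, and the arm is clear.

```bash
python3 -c "
from rig import finish_job; print(finish_job())"
```

```text
the job is handed in; nothing more can be done
None
```

The job is handed in: the jar, small fan, adapter and short aluminium handle each stand upright and flat in their pockets, set down in the order asked by about 37 s, with the larger fan and longer handle never touched; my first grasp at the small fan closed above it without moving it, and the second held.

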